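Try the roller catch on the bathroom cupboard

ROBOT

A 6-joint arm with a two-finger parallel gripper is mounted at the origin on the work surface. World frame = base frame: x ahead of the robot, y to its left, z up, the work surface at z = 0. Lengths are in m, angles in rad, forces in N, time in s.
With the tool pointing down it reaches from about 0.325 to 0.9 m from the base axis. Payload 3.5 kg.
Tool frame: the origin (TCP) lies between the finger pads; the fingertips stand 22 mm ahead of it and the grasp point (between the pads) lies 3 mm ahead of it; z points along the fingers, y is the line along which they close (so a half turn about z gives the same grasp; the last joint's range is limited). The gripper opens to 85 mm and grips with 20 to 120 N. Pads are 22 mm wide; open, the fingers measure 114 mm over their backs; the gripper's body (76 mm by 85 mm) begins 54 mm behind the grasp point. The pads swing forward as they close: fully open they stand 13 mm farther back than shut.
Start: joints at [-1.315, 0.276, -0.026, 1.268, 0, 1.467], TCP at [0.219, -0.585, 0.253] pointing down, gripper open.
Joint ranges: [-3.12, 3.12], [-0.85, 1.88], [-1.08, 1.24], [-1.95, 2.15], [-1.57, 1.53], [-3.14, 3.14]. Speed limits (rad/s): [2.57, 2.57, 3.14, 3.14, 3.14, 3.14].

INTERFACE

Orientations are given as a rotation vector (axis times angle).
In Python, from bench import ctrl gives the robot as it stands. The module is installed in compiled form; this text tells all that it offers. Calls block until the motion is done:
- ctrl.goto(position, orientation): joint-space move of the TCP to a pose.
- ctrl.move_straight(position, attitude=None, velocity=0.15): straight line of the TCP; attitude=None keeps the orientation; velocity is the mean speed in m/s.
- ctrl.move_j(angles): joint-space move.
- ctrl.command_gripper(opening, effort=None): opening from 0.0 (shut) to 1.0 (fully open); effort is the grip in N (None keeps the last); returns when the fingers have stopped.
- ctrl.sleep(seconds).
- ctrl.inverse_kinematics(position, orientation): joint angles nearest the present ones, or None.
- ctrl.get_obs(): the state.
- ctrl.snapshot(name): name is "side" or "top" or "wrist"; returns a dict with "color" (480x640x3 uint8, red, green, blue), "fx", "fy", "cx", "cy" (pixels), "R" (3x3) and "t" (3): a world point X has camera coordinates R X + t. Camera axes: x right, y down, z forward; pixel columns grow to the right and rows downward; lengths in m; the calibration is good to about 2 mm. A picture is of the moment at which its call begins. There is no depth.
A pose or a line that the arm cannot do raises ctrl.PlanningError and nothing moves.
- ctrl.hand_in(): hands the job in; it is judged then, once.
Trained networks look in a picture, given as the dict that the camera call returned (one of the last four; its "shot" number tells which), for a name from the list of things; names that differ only in an ending like _2 or _b are one class to them, and where a whole thing is asked for, a point or a joint stands for the part that bears it (a point fixed in the world has none). Each returns a list of dicts, best first, with "conf" (0 to 1); they miss things now and then, are a little off and sometimes report something else, mostly with a low value. They report only what shows in the picture. A call takes as long as a camera call. They do not tell look-alikes from the thing itself.
- ctrl.spot_in(picture, name): "at" ([row, column] in pixels, amid what is visible of it).
- ctrl.cut_out(picture, name): "region" (480x640 bool, what is visible of it) and "at" ([row, column] in pixels, amid what is visible of it).
The state is a dict: "time_s": time; "q": joint angles; "joint_vel": joint speeds; "joint_torque": joint torques, N m; "tool_pos": TCP position; "tcp_rot": TCP orientation; "contact_force": force on the tool from outside, world axes, zero at the start; "moment": the same for the moment, N m; "opening": opening from 0.0 (shut) to 1.0 (fully open); "grasp_force": force on a finger pad.
Only numpy, scipy, OpenCV 4.12 (cv2) and the standard library are available. Lean on these libraries where they do the work, as an engineer would, in place of code of your own. Each camera call takes 0.05 s, during which the arm holds its last target. There are 200 camera calls.

TASK

I have just refitted the roller catch on the little walnut cupboard that the white lantern stands on. Push its door shut until it snaps home, then pull it back through the catch and leave it standing open by 40 degrees or more so the inside can dry. Leave the lantern where it stands, and do not move the door of the other, identical cupboard.

Things in the scene. Friction and masses are not known exactly. Their poses are not given: they have to be found in the camera images.
- door (a joint): Opening (rad) of the door to be worked: 0 shut, grows to 1.75 as it swings towards the robot, clockwise from above. Door 218 wide, 160 high (45 to 205 above the table), 16 mm thick; upright hinge at its left edge as the robot sees it, stays put (0.06 N m drag). The roller catch resists from 0.06 rad (5 to 8 N at the handle, springs back if let go); below 0.02 it snaps to 0 and holds; 6 N pulls it out.
- door_handle (a point): Grip point on that door's handle: axis of an upright round steel bar, 12 mm thick, 35 mm off the door face, 33 mm from the free edge, 85 to 250 mm above the table (its top 40 mm clear above the cupboard). The point is 225 mm up. Axes turn with the door: x into the cupboard, y along the door to the hinge, z up. Hinge line at x +51, y +185 mm from here. Bar supports at 100 and 190 mm.
- lantern: White battery lantern, 68 mm across, 120 mm high, loose on the rear half of the top of the cupboard to be worked, a walnut box on a black plinth, 220 wide, 170 deep, 210 mm high, left or right of its twin, door towards the robot, turned by up to 12 degrees. It marks which cupboard is meant. Origin at the centre of its underside, z up.
- spare_handle (a point): The same point on the handle of the other cupboard, which is identical and also stands ajar, but carries a glass tumbler instead of the lantern. To be left alone.
Mind the look-alikes: they are no part of the job. What is shaped like the lantern but blue or green is not meant.

How it is judged:
On the way:
1. the door of the lantern's cupboard is snapped shut (within 0.015 rad) (value of joint door below 0.015 rad), for 0.2 s.
At the end, for the whole second after the job is handed in: After having been snapped shut, the door of the lantern's cupboard stands still, open by 40 degrees (0.698 rad) or more; the lantern stands upright (within 0.2 rad) within 20 mm of where it was; the handle of the other cupboard's door is within 20 mm of where it was (value of joint door above 0.698 rad and velocity of joint door between -0.05 and 0.05 rad/s and distance of each of lantern, spare_handle from where it was at the start of the episode below 0.02 m and angle between lantern's own z axis and vertical below 0.2 rad); the robot touches nothing.
It fails at once if the lantern is shifted by more than 30 mm or tipped (distance of lantern from where it was at the start of the episode above 0.03 m or angle between lantern's own z axis and vertical above 0.4 rad).
It fails at once if the handle of the other cupboard's door is moved by more than 20 mm (distance of spare_handle from where it was at the start of the episode above 0.02 m).
It also fails if it takes over 40 s, if anything falls off the work surface, if the arm or the gripper's body presses on something with over 40 N, if the wrist force passes 120 N, or if a joint passes its speed limit or range.

## Working session

There is one attempt and no reset: what is moved stays moved. The work goes in short steps, each a Python script; the robot and the scene stay as the last script left them, time stands still between calls to the robot, and variables do not carry over. Pictures are saved under pics/ and viewed, at most 10 in all, crops included, and the job is handed in when it is done.

```bash
mkdir -p pics; cat > a.py <<'E'
from bench import ctrl
import cv2,numpy as np
for n in ["side","top"]:
    s=ctrl.snapshot(n)
    cv2.imwrite(f"pics/{n}1.png",s["color"][:,:,::-1])
    print(n,s["fx"],s["fy"],s["cx"],s["cy"],np.round(s["R"],4).tolist(),np.round(s["t"],4).tolist())
    for k in ["lantern","door_handle","door","spare_handle"]:
        print(k,[(np.round(d["at"],1).tolist(),round(d["conf"],2)) for d in ctrl.spot_in(s,k)])
print(ctrl.get_obs()["time_s"],ctrl.get_obs()["tcp_rot"])
E
python3 a.py
```

```text
side 474.43940129466677 474.43940129466677 315.4570897020017 226.38766949330252 [[-0.8319, -0.5546, -0.0187], [-0.4193, 0.6502, -0.6336], [0.3636, -0.5193, -0.7734]] [0.5844, 0.3125, 1.0898]
lantern [([199.8, 250.4], 0.96), ([409.1, 282.1], 0.96), ([342.9, 263.1], 0.78), ([313.2, 214.6], 0.6)]
door_handle [([266.7, 317.8], 0.92)]
door [([268.1, 318.3], 0.92)]
spare_handle [([171.3, 401.7], 0.83)]
top 488.0481077848324 488.0481077848324 320.67308149010313 237.20473143054411 [[0.0249, -0.9997, -0.0006], [-0.9761, -0.0242, -0.2158], [0.2157, 0.0059, -0.9764]] [0.0561, 0.6586, 1.03]
lantern [([198.4, 198.3], 0.84), ([158.7, 265.6], 0.76), ([261.1, 192.0], 0.73), ([308.9, 142.4], 0.57)]
door_handle [([270.6, 281.3], 0.75)]
door [([268.5, 280.8], 0.62)]
spare_handle [([278.5, 466.1], 0.67)]
0.5 [-3.09106063e+00 -5.60546626e-01  3.65013066e-05]
```

View pics/side1.png

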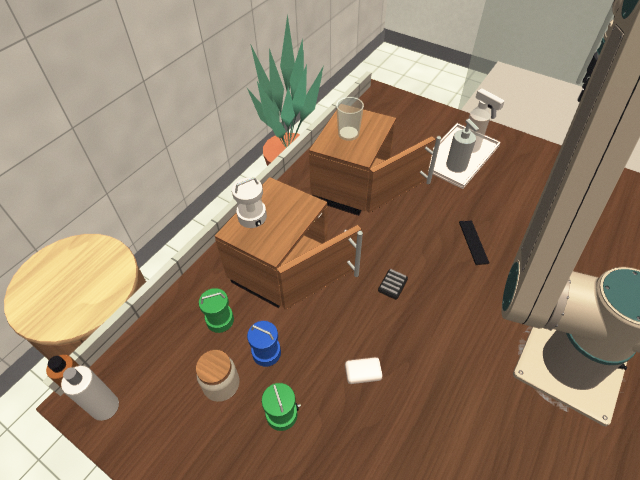

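View pics/top1.png

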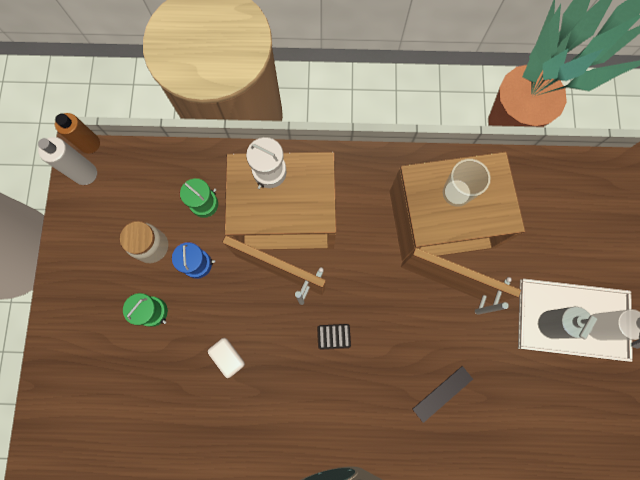

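The top view shows the white lantern at (266,160) on the left cupboard (top corners about (227,154), (334,153), (336,233), (225,235)). Its door is ajar, with the handle bar's top at (320,271) and foot at (299,300). In the side view the bar runs from (360,232) to (357,277).

```bash
cat > g.py <<'E'
from bench import ctrl
import cv2,numpy as np
def ray(s,r,c,z):
    d=s["R"].T@np.array([(c-s["cx"])/s["fx"],(r-s["cy"])/s["fy"],1]); o=-s["R"].T@s["t"]
    return o+d*(z-o[2])/d[2]
if __name__=="__main__":
    T=ctrl.snapshot("top");S=ctrl.snapshot("side")
    for n,s,r,c,z in [("top bar",T,271,320,.25),("foot",T,300,299,.085),("side bar",S,232,360,.25),("foot",S,277,357,.085),
      ("cRL",T,154,227,.21),("cRR",T,153,334,.21),("cFR",T,233,336,.21),("cFL",T,235,225,.21),
      ("doorhinge",T,240,225,.205),("doorfree",T,284,324,.205),("side hinge",S,272,280,.205),("side free",S,229,358,.205)]:
        print(n,np.round(ray(s,r,c,z)[:2],4))
    big=lambda s,r0,r1,c0,c1:cv2.resize(s["color"][r0:r1,c0:c1,::-1],(400,600),interpolation=cv2.INTER_CUBIC)
    cv2.imwrite("pics/crop.png",np.hstack([big(T,225,315,275,335),big(S,215,290,325,375)]))
E
python3 g.py
```

```text
top bar [0.5534 0.071 ]
foot [0.5135 0.1159]
side bar [0.5083 0.1094]
foot [0.5032 0.115 ]
cRL [0.796  0.2675]
cRR [0.8035 0.0488]
cFR [0.6357 0.0416]
cFL [0.6263 0.2602]
doorhinge [0.6173 0.2605]
doorfree [0.5349 0.0629]
side hinge [0.6128 0.2647]
side free [0.5327 0.0719]
```

View pics/crop.png

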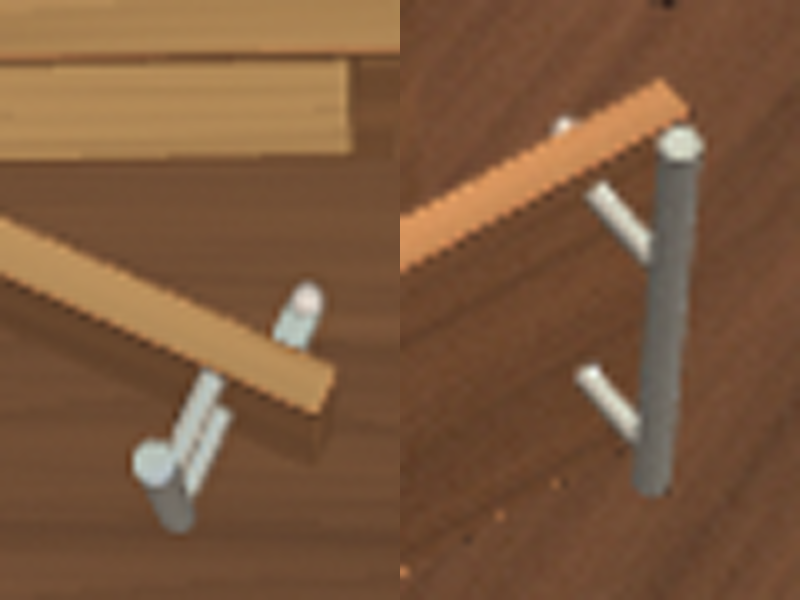

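```bash
cat > h.py <<'E'
from bench import ctrl
import numpy as np
from g import ray
from scipy.spatial.transform import Rotation as Ro
Y0=.043
def rz(a): return np.array([[np.cos(a),-np.sin(a)],[np.sin(a),np.cos(a)]])
OFF=np.array([.051,.185])
HINGE=np.load("hinge.npy") if __import__("os").path.exists("hinge.npy") else None
def handle(phi,h=None): return (HINGE if h is None else h)-rz(Y0-phi)@OFF
def att(phi,sg):
    a=Y0-phi; y=sg*np.array([np.cos(a),np.sin(a),0]); z=np.array([0,0,-1.]); 
    return Ro.from_matrix(np.c_[np.cross(y,z),y,z]).as_rotvec()
def tcp(phi,z=.235): return np.r_[handle(phi),z]
E
cat > b.py <<'E'
import h; from h import *
T=ctrl.snapshot("top");S=ctrl.snapshot("side")
p=[ray(T,294.3,298.2,.25)[:2],ray(S,233.1,360,.25)[:2]]; print(p)
H=np.mean(p,0); h.HINGE=H+rz(-.394)@OFF; np.save("hinge.npy",h.HINGE)
print(H,h.HINGE)
for sg in(1,-1):
  for phi in(0,.437,.95):
    for z in (.235,.42):
      q=ctrl.inverse_kinematics(tcp(phi,z),att(phi,sg)); print(sg,phi,z,None if q is None else np.round(q,2))
E
python3 b.py
```

```text
[array([0.50927176, 0.10996771]), array([0.50678277, 0.1120731 ])]
[0.50802726 0.11102041] [0.62613842 0.26226774]
1 0 0.235 [ 0.02  0.22 -0.14  1.21  0.    1.55]
1 0 0.42 [0.02 0.17 0.19 1.59 0.   1.55]
1 0.437 0.235 [ 0.09  0.1  -0.28  1.19  0.    2.06]
1 0.437 0.42 [0.09 0.05 0.05 1.57 0.   2.06]
1 0.95 0.235 [ 0.26  0.04 -0.34  1.19  0.    2.74]
1 0.95 0.42 [ 0.26 -0.01 -0.02  1.57  0.    2.74]
-1 0 0.235 [ 0.02  0.22 -0.14  1.21  0.   -1.6 ]
-1 0 0.42 [ 0.02  0.17  0.19  1.59  0.   -1.6 ]
-1 0.437 0.235 [ 0.09  0.1  -0.28  1.19  0.   -1.09]
-1 0.437 0.42 [ 0.09  0.05  0.05  1.57  0.   -1.09]
-1 0.95 0.235 [ 0.26  0.04 -0.34  1.19  0.   -0.4 ]
-1 0.95 0.42 [ 0.26 -0.01 -0.02  1.57  0.   -0.4 ]
```

```bash
cat > c.py <<'E'
from h import *; import cv2
o=ctrl.get_obs(); ctrl.move_straight(np.r_[o["tool_pos"][:2],.42],velocity=.2)
ctrl.goto(tcp(.437,.36),att(.437,1)); ctrl.command_gripper(.6,40)
W=ctrl.snapshot("wrist");S=ctrl.snapshot("side")
for s in(W,S):
    u=s["R"]@np.r_[handle(.437),.25]+s["t"]; print("bar top px",u[1]/u[2]*s["fy"]+s["cy"],u[0]/u[2]*s["fx"]+s["cx"])
cv2.imwrite("pics/c.png",cv2.resize(np.hstack([W["color"],S["color"]])[:,:,::-1],(800,300)))
print("lantern",ray(S,220,251,.21)); print(ctrl.get_obs()["time_s"],-W["R"].T@W["t"])
cv2.imwrite("pics/w.png",W["color"][:,:,::-1])
E
python3 c.py
```

```text
bar top px 248.67119561594026 317.21516191434887
bar top px 232.53434141468054 359.7472824581613
lantern [0.75344628 0.18703358 0.21      ]
4.8833 [0.53725228 0.1825594  0.48163658]
```

View pics/w.png

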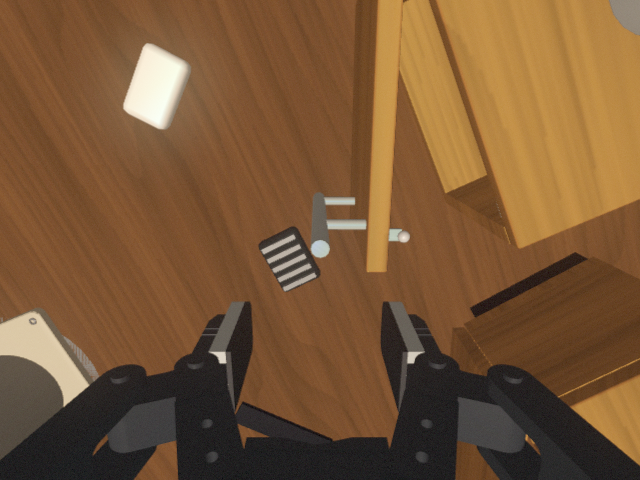

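The wrist view shows the bar's top at (248,320), within 3 px of the prediction, and squarely between the fingers. Next I descend, grip and close the door.

```bash
cat > d.py <<'E'
from h import *
ctrl.move_straight(tcp(.437,.235),velocity=.12); ctrl.command_gripper(0,40)
o=ctrl.get_obs(); print(o["opening"],o["grasp_force"],np.round(o["contact_force"],1),o["time_s"])
ph=.437
while ph>-.04:
    st=.06 if ph>.1 else .012
    ph-=st; ctrl.move_straight(tcp(ph),att(ph,1),velocity=.06)
    o=ctrl.get_obs(); a=Y0-ph; f=o["contact_force"]; fx=f[:2]@[np.cos(a),np.sin(a)]; fy=f[:2]@[-np.sin(a),np.cos(a)]
    print(round(ph,3),"fx",round(fx,1),"fy",round(fy,1),"fz",round(f[2],1),"op",round(o["opening"],3),"g",np.round(o["grasp_force"],0),round(o["time_s"],2))
    if abs(fx)>25 or abs(fy)>30: break
E
python3 d.py
```

```text
0.12626849262456885 38.91070246696472 [-0.2 -0.1  3. ] 6.5167
0.377 fx -0.1 fy -1.1 fz 4.9 op 0.129 g 39.0 6.86
0.317 fx -0.8 fy -1.4 fz 5.1 op 0.126 g 39.0 7.2
0.257 fx -0.8 fy -2.4 fz 4.8 op 0.131 g 39.0 7.54
0.197 fx 0.0 fy -2.5 fz 5.3 op 0.127 g 39.0 7.88
0.137 fx -0.0 fy -1.3 fz 5.4 op 0.127 g 39.0 8.22
0.077 fx -0.3 fy -2.2 fz 5.7 op 0.123 g 39.0 8.57
0.065 fx -1.5 fy -3.3 fz 4.6 op 0.126 g 39.0 8.82
0.053 fx -2.3 fy -1.9 fz 6.7 op 0.127 g 39.0 9.07
0.041 fx -6.3 fy -1.8 fz 8.9 op 0.127 g 40.0 9.32
0.029 fx -10.3 fy -1.0 fz 11.3 op 0.127 g 40.0 9.57
0.017 fx -13.4 fy 0.8 fz 13.9 op 0.123 g 41.0 9.82
0.005 fx -3.1 fy -2.3 fz 7.0 op 0.128 g 39.0 10.07
-0.007 fx 1.9 fy -5.1 fz 4.5 op 0.128 g 39.0 10.32
-0.019 fx -3.8 fy -3.5 fz 7.4 op 0.127 g 40.0 10.57
-0.031 fx -8.4 fy -2.5 fz 11.4 op 0.131 g 40.0 10.82
-0.043 fx -13.9 fy -0.6 fz 15.2 op 0.126 g 41.0 11.07
```

The force rose to 13 N, dropped, then rose again, which is a snap followed by the hard stop. I'll hold for a moment, then pull back through the catch.

```bash
cat > e.py <<'E'
from h import *; import cv2
ctrl.sleep(.4); ph=-.043; S=ctrl.snapshot("side")
while ph<.93:
    ph+=.012 if ph<.1 else .06
    ctrl.move_straight(tcp(ph),att(ph,1),velocity=.08)
    o=ctrl.get_obs(); a=Y0-ph; f=o["contact_force"]; fx=f[:2]@[np.cos(a),np.sin(a)]; fy=f[:2]@[-np.sin(a),np.cos(a)]
    print(round(ph,3),"fx",round(fx,1),"fy",round(fy,1),"op",round(o["opening"],3),round(o["time_s"],2))
    if abs(fx)>35 or abs(fy)>30 or o["opening"]<.08: break
S2=ctrl.snapshot("side")
cv2.imwrite("pics/e.png",cv2.resize(np.hstack([S["color"],S2["color"]])[90:330,:,::-1],(800,150)) if 0 else np.vstack([S["color"][130:330,180:480,::-1],S2["color"][130:330,180:480,::-1]]))
E
python3 e.py
```

```text
-0.031 fx -9.2 fy -2.8 op 0.127 11.77
-0.019 fx -4.0 fy -4.8 op 0.126 12.02
-0.007 fx 2.6 fy -5.9 op 0.129 12.27
0.005 fx 7.6 fy -6.4 op 0.128 12.52
0.017 fx 4.1 fy -5.3 op 0.126 12.77
0.029 fx -0.4 fy -4.1 op 0.126 13.02
0.041 fx -5.2 fy -3.7 op 0.128 13.27
0.053 fx -2.6 fy -4.9 op 0.123 13.52
0.065 fx 0.4 fy -4.2 op 0.127 13.77
0.077 fx -0.8 fy -3.4 op 0.127 14.02
0.089 fx -1.3 fy -4.1 op 0.125 14.27
0.101 fx -1.2 fy -4.1 op 0.126 14.52
0.161 fx -1.4 fy -2.8 op 0.123 14.81
0.221 fx -0.4 fy -2.3 op 0.127 15.1
0.281 fx -0.5 fy -2.7 op 0.128 15.39
0.341 fx -0.4 fy -2.2 op 0.128 15.68
0.401 fx -0.2 fy -2.1 op 0.126 15.97
0.461 fx -0.2 fy -0.7 op 0.131 16.27
0.521 fx 0.0 fy -0.1 op 0.126 16.56
0.581 fx -1.0 fy -0.3 op 0.124 16.85
0.641 fx -0.6 fy 0.4 op 0.128 17.14
0.701 fx -0.1 fy 0.2 op 0.129 17.43
0.761 fx -0.2 fy 2.0 op 0.125 17.73
0.821 fx -0.1 fy 1.5 op 0.125 18.02
0.881 fx 0.9 fy 3.4 op 0.127 18.31
0.941 fx 0.7 fy 2.6 op 0.127 18.6
```

View pics/e.png

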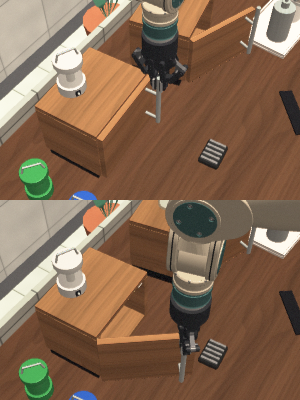

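The upper picture shows the door shut flush, and the lower shows it wide open with the handle in the gripper (about (185,345)). The pull-out peak of 7.6 N matches the catch. I'll release, lift away and check.

```bash
cat > f.py <<'E'
from h import *; import cv2
ctrl.command_gripper(.5); ctrl.sleep(.3)
ctrl.move_straight(tcp(.941,.40),velocity=.12)
p=ctrl.get_obs()["tool_pos"]; ctrl.move_straight(np.array([.40,-.02,.42]),velocity=.2); ctrl.sleep(.5)
S=ctrl.snapshot("side"); o=ctrl.get_obs(); print(o["contact_force"],o["time_s"],ctrl.spot_in(S,"lantern")[:1])
cv2.imwrite("pics/f.png",S["color"][:,:,::-1])
E
python3 f.py
```

```text
[-0.23833778  0.39241785  0.85122329] 22.65 [{'at': [342.5, 259.9], 'conf': 0.96}]
```

View pics/f.png

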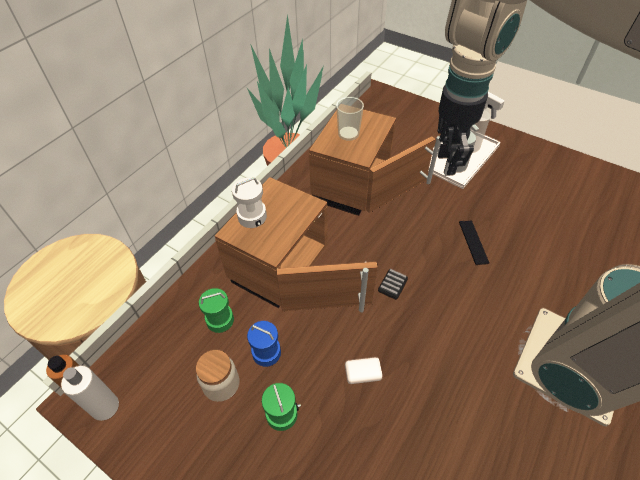

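The door stands wide open with its handle at (365,267). The lantern is unmoved at (250,200), the other handle is unmoved at (435,160), and the arm is clear.

```bash
python3 -c "
from bench import ctrl
print(ctrl.hand_in())"
```

```text
the job is handed in; nothing more can be done
None
```

I snapped the lantern cupboard's door shut, pulled it back through the catch and left it open by about 0.94 rad (54°), with no visible change to the lantern or the other cupboard's door; the job is handed in, and no verdict came back.

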